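Send a board carrier round the corner of the guide track and shut the gate behind it

TASK

The amber flux bottle has been left standing in the guide channel: first stand it upright on the white ceramic tile and let go. Then push the grey board carrier along the channel, sliding flat between the rails and round the curved corner (never lifting it out), until it is fully home against the end stop. Finally swing the steel gate arm fully across the channel behind it, leaving everything else on the bench where it is.

Things in the scene. Friction and masses are not known exactly. Their poses are not given: they have to be found in the camera images.
- track: L-shaped track fixed to the bench: two aluminium rails 20 mm high, 8 mm thick, 80 mm clear between them; the channel's floor is the bench (z = 0). Origin on the bench at the centre of the corner's quarter circle. In the track frame the channel's centre line is, in order: x = -110 mm from y = 220 (open end) to y = 0; arc of radius 110 mm to (0, -110); y = -110 from x = 0 to the end stop.
- home (a point): point fixed on the track where the carrier's centre lies when fully home against the end stop: track frame (95, -110, 21) mm. Axes as the track's; x points along the second leg towards the stop, a dark steel bar 36 mm high across the channel with its face at track x = 155 mm.
- carrier_center (a point): centre of the loose grey board carrier, 21 mm up. From above a slot shape 120 mm long (its x) and 70 mm wide with half-round ends; 42 mm high plus a small green board on top; 0.2 to 0.42 kg. Starts flat in the first leg, x along the travel. It clears the rails by 5 mm a side, is of slippery plastic (friction about 0.2 to 0.3), turns by itself round the corner, and stands 22 mm above the rails.
- flask_center (a point): centre, half-way up, of the loose amber flux bottle: upright, round, 40 mm diameter, 80 mm high with black cap, straight-sided up to at least 45 mm; 0.12 kg. Starts standing on the bench in the second leg, 55 mm or more clear of the carrier and the end stop; take it with the fingers along the channel or above the rails.
- tile: white ceramic tile with brown edge, fixed flat on the bench, 130 x 130 mm, 8 mm thick, empty; origin at the centre of its underside. It lies either inside the bend of the track or to the right of the track.
- tray: black open tray 130 x 110 x 30 mm high with dark metal bars in it, fixed on the bench, not used; origin at the centre of its underside.
- gate (a joint): angle of the steel gate arm about its upright pivot, rad. 0: alongside the second leg, pointing along the track's -x. Negative: swung outwards (start -0.6 to -0.05, limit -0.8). It grows as the arm swings clockwise from above, inwards over the rails; at the limit 1.57 it is square across the channel (shut). Light friction (0.05 N m) keeps it where it is left.
- gate_pivot (a point): the gate's pivot axis at the arm's mid-height, outside the second leg: track frame (23, -172, 36) mm. The arm is a flat bar 106 mm long from the pivot, 14 mm wide, 27 to 45 mm above the bench, so it sweeps over the rails; with the carrier home it just clears the carrier's rear when shut.
- gate_pin (a point): point on the black upright pin near the gate arm's free end, 100 mm from the pivot axis and 51 mm above the bench; the pin is 14 mm in diameter and its top is 74 mm above the bench. x axis: from the pin towards the pivot.
- tin: plain steel tin, 68 mm diameter, 45 mm high; origin at the centre of its underside. Loose bystander, to be left alone.
- carton: cardboard box 75 x 55 x 45 mm high; origin at the centre of its underside. Loose bystander, to be left alone.
- jar: white plastic jar, 64 mm diameter, 70 mm high; origin at the centre of its underside. Loose bystander, to be left alone.
- reel: black component reel lying flat, 84 mm diameter, 24 mm high; origin at the centre of its underside. Loose bystander, to be left alone.
- pliers: pliers lying flat, 150 mm long, 14 mm high, 60 mm wide at the handle ends; origin at the bench under the pivot, x along the jaws, handles reach to x = -97 mm. Loose bystander, to be left alone.
Things that resemble listed ones, but are neither listed nor needed, are in the scene too. What is shaped like the part that bears flask_center but red is not meant. Of the things that look like the part that bears carrier_center, the larger one is meant.

How it is judged (in metres and radians):
On the way, in this order (a step that is already met when the one before it is completed fails the run):
1. the bottle stands upright on the tile, released (x of flask_center in the frame of tile between -0.055 and 0.055 m and y of flask_center in the frame of tile between -0.055 and 0.055 m and height (world z) of flask_center between 0.043 and 0.054 m and angle between flask_center's own z axis and vertical below 0.12 rad and contact force between the fingers and flask below 0.1 N), for 0.2 s.
2. the carrier has been slid fully home against the end stop (x of carrier_center in the frame of home between -0.008 and 0.008 m and y of carrier_center in the frame of home between -0.012 and 0.012 m and height (world z) of carrier_center below 0.027 m and angle between carrier_center's own z axis and vertical below 0.1 rad), for 0.2 s.
At the end, for the whole second after the job is handed in: Bottle upright on the tile (axis within 55 mm of the centre along each tile axis, tilt under 0.12 rad), released; carrier flat in the channel within 8 mm of fully home; gate shut across the channel behind it (over 1.40 rad of 1.57); at rest, everything else left in place (all of step 1 and all of step 2 and value of joint gate above 1.4 rad and linear speed of each of carrier, flask below 0.01 m/s); the robot touches nothing.
It fails at once if the carrier is lifted or tipped out of the channel (height (world z) of carrier_center above 0.036 m or angle between carrier_center's own z axis and vertical above 0.35 rad).
It fails at once if the bottle is knocked over (angle between flask_center's own z axis and vertical above 0.7 rad).
It fails at once if a bystander is disturbed (moved over 30 mm) (distance of any of tin, carton, jar, reel, pliers from where it was at the start of the episode above 0.03 m).
It also fails if it takes over 70 s, if anything falls off the work surface, if the arm or the gripper's body presses on something with over 40 N, if the wrist force passes 120 N, or if a joint passes its speed limit or range.

ROBOT

A 6-joint arm with a two-finger parallel gripper is mounted at the origin on the work surface. World frame = base frame: x ahead of the robot, y to its left, z up, the work surface at z = 0. Lengths are in mm, angles in rad, forces in N, time in s.
With the tool pointing down it reaches from about 275 to 825 mm from the base axis. Payload 5.2 kg.
Tool frame: the origin (TCP) lies midway between the tips of the shut fingers; the grasp point (between the pads) lies 19 mm behind it; x points along the fingers, z is the direction in which the jaws open and shut, and the axes are right-handed (so a half turn about x gives the same grasp; the last joint's range is limited). The gripper opens to 93 mm and grips with 3 to 60 N. Pads are 15 mm wide; open, the fingers measure 128 mm over their backs; the gripper's body (75 mm by 188 mm) begins 65 mm behind the grasp point.
Start: joints at [1.046, 0.259, 1.535, -0, 1.348, -0.203], TCP at [173.929, 521.779, 188.853] pointing down, gripper open.
Joint ranges: [-3.14, 3.14], [-0.91, 2.08], [0.19, 2.58], [-1.22, 4.36], [0.22, 2.71], [-3.12, 3.12]. Speed limits (rad/s): [2.57, 2.57, 3.14, 3.14, 3.14, 3.14].

INTERFACE

Orientations are given as [roll, pitch, yaw] about the fixed x, y, z axes, in that order (R = Rz(yaw) Ry(pitch) Rx(roll)).
In Python, from plant import robot gives the robot as it stands. Calls block until the motion is done:
- robot.reach(position, orientation): joint-space move of the TCP to a pose.
- robot.move_linear(position, orientation=None, feed=150): straight line of the TCP; orientation=None keeps the orientation; feed is the mean speed in mm/s.
- robot.move_joints(angles): joint-space move.
- robot.open() and robot.gripper_close(force=None): open the fingers fully, or close them until they stop; force is the grip in N (None keeps the last).
- robot.sleep(seconds).
- robot.ik(position, orientation): joint angles nearest the present ones, or None.
- robot.camera(name): name is "scene" or "top"; returns a dict with "frame" (400x640x3 uint8, red, green, blue), "fovy" (degrees; the focal length in pixels is half the picture's height over the tangent of half this angle, whatever the lens; pixels are square), "cx", "cy" (the principal point, pixels), "R" (3x3) and "t" (3): a world point X has camera coordinates R X + t. Camera axes: x right, y down, z forward; pixel columns grow to the right and rows downward; lengths in mm; the calibration is good to about 2 mm. A picture is of the moment at which its call begins. There is no depth.
A pose or a line that the arm cannot do raises robot.PlanningError and nothing moves.
- robot.close_job(): hands the job in, once; it reports no verdict.
Readings, each from a call of its own:
- robot.read_clock(): time.
- robot.read_qpos(): joint angles.
- robot.read_qd(): joint speeds.
- robot.read_joint_torque(): joint torques, N m.
- robot.read_position(): TCP position.
- robot.read_tool_rot(): TCP orientation.
- robot.read_force(): force on the tool from outside, world axes, zero at the start.
- robot.read_moment(): the same for the moment, N m.
- robot.read_width(): opening from 0.0 (shut) to 1.0 (fully open).
Only numpy, scipy, OpenCV 4.12 (cv2) and the standard library are available. Lean on these libraries where they do the work, as an engineer would, in place of code of your own. Each camera call takes 0.05 s, during which the arm holds its last target. There are 200 camera calls.

## Working session

There is one attempt and no reset: what is moved stays moved. The work goes in short steps, each a Python script; the robot and the scene stay as the last script left them, time stands still between calls to the robot, and variables do not carry over. Pictures are saved under pics/ and viewed, about 8 in all and at most 12, crops included, and the job is handed in when it is done.

```bash
mkdir -p pics; ls; cat > h.py <<'E'
import numpy as np, cv2
from plant import robot
def shot(n,save=None):
    c=robot.camera(n)
    if save: cv2.imwrite('pics/'+save,c['frame'][:,:,::-1])
    return c
def K(c):
    f=c['frame'].shape[0]/2/np.tan(np.radians(c['fovy'])/2); return f
def ray(c,u,v,z):
    R=np.array(c['R']);t=np.array(c['t']).ravel();f=K(c)
    d=R.T@np.array([(u-c['cx'])/f,(v-c['cy'])/f,1]);o=-R.T@t
    return o+d*(z-o[2])/d[2]
def proj(c,X):
    p=np.array(c['R'])@np.array(X,float)+np.array(c['t']).ravel();f=K(c)
    return p[:2]/p[2]*f+[c['cx'],c['cy']]
E
python3 - <<'E'
from h import *
for n in('top','scene'):
    c=shot(n,n+'0.png');print(n,c['fovy'],c['cx'],c['cy'],np.round(c['R'],3).tolist(),np.round(c['t'],1).tolist(),'cam pos',-np.array(c['R']).T@np.array(c['t']).ravel())
E
```

```text
pics
top 46.46177824495181 317.4197998700954 201.4072522687655 [[0.02, -1.0, -0.003], [-0.982, -0.019, -0.186], [0.185, 0.007, -0.983]] [62.5, 559.0, 1130.7] cam pos [ 338.22617667   65.55430965 1214.96198873]
scene 45.91410574722581 318.883727588875 203.00767031240585 [[0.726, 0.687, -0.016], [0.447, -0.49, -0.748], [-0.522, 0.536, -0.663]] [-455.7, -173.4, 1434.2] cam pos [1157.15011048 -540.9724321   814.25627362]
```

View pics/top0.png

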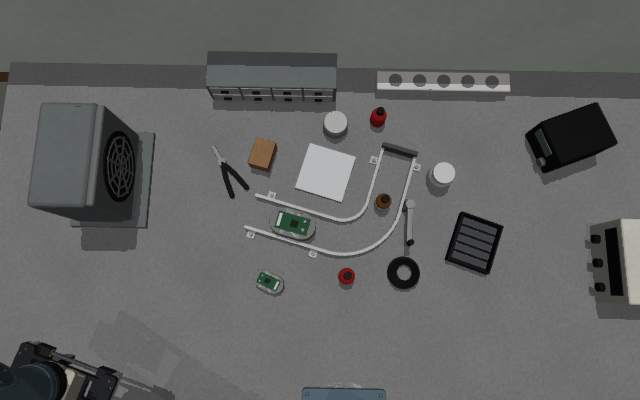

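View pics/scene0.png

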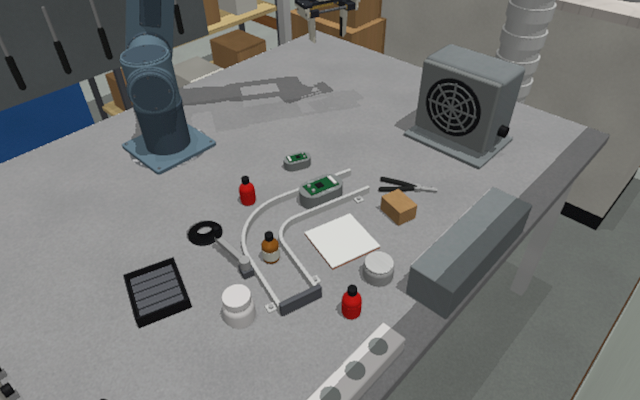

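The top view shows the carrier candidates at (293,223), the large one, and (269,282), small. Bottle candidates are amber (383,200), red (378,117) and red (347,276). The tile is at (326,172), the gate pivot at (410,203), the pin at (409,242), the stop at (400,150) and the reel at (403,272). I choose the large carrier and the amber bottle. Next is a close crop.

```bash
python3 - <<'E'
from h import *
im=cv2.imread('pics/top0.png')[100:300,220:460]
cv2.imwrite('pics/crop1.png',cv2.resize(im,None,fx=3.2,fy=3,interpolation=cv2.INTER_CUBIC))
c=shot('top');f=c['frame'];hsv=cv2.cvtColor(f,cv2.COLOR_RGB2HSV)
g=f.min(2)
m=((g>150)&(hsv[:,:,1]<60)).astype(np.uint8)
n,l,s,ce=cv2.connectedComponentsWithStats(m)
for i in range(1,n):
    if s[i,4]>25 and 90<ce[i][1]<300 and 180<ce[i][0]<470: print('white',i,s[i],ce[i].round(1))
# amber
for n_ in('top','scene'):
    c=shot(n_);hsv=cv2.cvtColor(c['frame'],cv2.COLOR_RGB2HSV)
    m=((hsv[:,:,0]>8)&(hsv[:,:,0]<22)&(hsv[:,:,1]>130)&(hsv[:,:,2]>60)).astype(np.uint8)
    n,l,s,ce=cv2.connectedComponentsWithStats(m)
    for i in range(1,n):
        if s[i,4]>25: print(n_,'amber',s[i],ce[i].round(1),ray(c,*ce[i],40).round())
    m=((hsv[:,:,0]>50)&(hsv[:,:,0]<85)&(hsv[:,:,1]>90)).astype(np.uint8)
    n,l,s,ce=cv2.connectedComponentsWithStats(m)
    for i in range(1,n):
        if s[i,4]>25: print(n_,'green',s[i],ce[i].round(1),ray(c,*ce[i],45).round())
E
```

```text
white 2 [325 111  22  22 378] [335.3 121.5]
white 3 [ 295  143   61   59 2278] [325.  171.9]
white 4 [255 149 128  72 505] [329.7 196.7]
white 5 [244 159 177  97 571] [350.  225.3]
white 6 [434 162  21  21 352] [443.9 172.2]
white 7 [277 213   5  13  29] [279.1 218.9]
top amber [376 194  15  14  98] [382.4 201.5] [563. -93.  40.]
top green [275 212  35  23 390] [293.3 223.1] [502. 134.  45.]
top green [257 272  20  18 158] [266.8 280.5] [357. 195.  45.]
scene amber [311   2  25   8  81] [323.5   5.6] [-393. 1111.   40.]
scene amber [253  15  24  14 173] [266.7  20.9] [-451.  807.   40.]
scene amber [293  27  15  12  36] [300.   33.4] [-242.  805.   40.]
scene amber [325  30  36  15  53] [341.1  37. ] [-89. 890.  40.]
scene amber [221  60  21   8  30] [230.   63.9] [-235.  430.   40.]
scene amber [262 238  16  15 178] [269.8 245.6] [565. -94.  40.]
scene green [291 153  16   9  64] [297.5 157. ] [376. 180.  45.]
scene green [303 177  35  18 233] [319.9 185.4] [507. 132.  45.]
```

View pics/crop1.png

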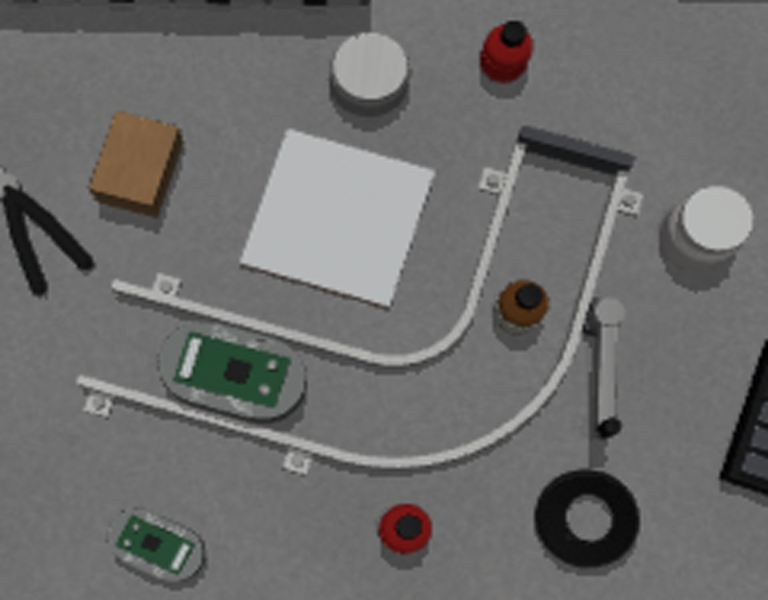

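```bash
cat > meas.py <<'E'
from h import *
def lab(c):
    f=c['frame'];hsv=cv2.cvtColor(f,cv2.COLOR_RGB2HSV)
    return cv2.connectedComponents(((f.min(2)>150)&(hsv[:,:,1]<60)).astype(np.uint8))[1]
def fit(P):
    P=P.astype(np.float32)
    for _ in range(4):
        vx,vy,x,y=cv2.fitLine(P,cv2.DIST_HUBER,0,.01,.01).ravel()
        d=abs((P-[x,y])@np.array([-vy,vx]));P=P[d<5]
    return np.array([vx,vy]),np.array([x,y]),d.mean(),len(P)
E
python3 - <<'E'
from meas import *
c=shot('top');L=lab(c)
def pts(seed,sel):
    v,u=np.nonzero(L==seed); k=sel(u,v)
    return np.array([ray(c,a,b,20)[:2] for a,b in zip(u[k],v[k])])
i_in=L[149:221,255:383]; 
a1=fit(pts(4,lambda u,v:(u<325)));b1=fit(pts(5,lambda u,v:(u<310)))
a2=fit(pts(4,lambda u,v:(v<185)&(u>365)));b2=fit(pts(5,lambda u,v:(v<195)&(u>395)))
for x in(a1,b1,a2,b2):print(x, np.degrees(np.arctan2(x[0][1],x[0][0])))
def orient(d,ref): return d if d@ref>0 else -d
y=[orient(a[0],np.array([0,1.])) for a in(a1,b1)]; x=[orient(a[0],np.array([1.,0])) for a in(a2,b2)]
rot=lambda d:np.array([d[1],-d[0]])
X=sum(x+[rot(k) for k in y]);X/=np.linalg.norm(X);Y=np.array([-X[1],X[0]])
gx=[a1[1]@X+66,b1[1]@X+154];gy=[a2[1]@Y+66,b2[1]@Y+154];print('gx',gx,'gy',gy)
O=X*np.mean(gx)+Y*np.mean(gy);th=np.arctan2(X[1],X[0]);print('O',O,'yaw',th)
T=lambda p:((np.array(p)[:2]-O)@X,(np.array(p)[:2]-O)@Y)
g=lambda u,v:(220+u/3.2,100+v/3)
for n,uv,z in[('bottlecap',g(529,296),80),('bottle amber',(382.4,201.5),40),('carrier green',(293.3,223.1),45),('pivot',g(609,312),45),('pin',g(610,426),74),('stopL',g(520,140),36),('stopR',g(634,168),36),('reel',g(588,518),24),('jar',(443.9,172.2),70),('tin',(335.3,121.5),45)]:
    p=ray(c,*uv,z);print(n,p.round(),np.round(T(p)))
r=cv2.minAreaRect(np.argwhere(L==3)[:,::-1].astype(np.float32));B=np.array([ray(c,*q,8)[:2] for q in cv2.boxPoints(r)])
print('tile',B.mean(0),np.linalg.norm(np.diff(B,axis=0),axis=1),np.degrees(np.arctan2(*(B[1]-B[0])[::-1])),T(B.mean(0)))
np.savez('track.npz',O=O,th=th)
# check in scene
s=shot('scene');im=s['frame'][:,:,::-1].copy()
W=lambda x,y,z:np.r_[O+X*x+Y*y,z]
for p in [W(-66,y,20) for y in range(0,221,20)]+[W(-154,y,20) for y in range(0,221,20)]+[W(x,-66,20) for x in range(0,151,15)]+[W(x,-154,20) for x in range(0,151,15)]+[W(23,-172,45),W(155,-150,36),W(155,-70,36)]:
    cv2.circle(im,tuple(int(round(k*1)) for k in proj(s,p)),1,(0,0,255),-1)
cv2.imwrite('pics/chk.png',cv2.resize(im[130:330,200:440],None,fx=3,fy=3,interpolation=cv2.INTER_CUBIC))
E
```

```text
(array([0.27535298, 0.96134317], dtype=float32), array([554.1331 , 146.56543], dtype=float32), np.float32(1.7713282), 195) 74.016945
(array([0.2835363, 0.9589615], dtype=float32), array([472.55652, 183.89708], dtype=float32), np.float32(1.5706775), 145) 73.52862
(array([ 0.9640379 , -0.26576477], dtype=float32), array([660.2182 , -81.45452], dtype=float32), np.float32(1.5952086), 86) -15.412399
(array([ 0.9598311 , -0.28057843], dtype=float32), array([ 636.0024 , -166.22725], dtype=float32), np.float32(1.5724236), 88) -16.29473
gx [np.float32(558.0609), np.float32(557.3451)] gy [np.float32(170.1449), np.float32(169.98141)]
O [582.981      9.340454] yaw -0.27995765
bottlecap [563. -95.  80.] [   9. -106.]
bottle amber [563. -93.  40.] [   9. -104.]
carrier green [502. 134.  45.] [-112.   97.]
pivot [ 557. -163.   45.] [  23. -173.]
pin [ 457. -157.   74.] [ -75. -195.]
stopL [711. -94.  36.] [151. -64.]
stopR [ 687. -188.   36.] [ 154. -161.]
reel [ 384. -148.   24.] [-148. -206.]
jar [ 636. -245.   70.] [ 121. -229.]
tin [775.  31.  45.] [178.  74.]
tile [647.33935969  55.32121016] [130.79301732 130.64755604 129.91340768] -15.982435594664135 (np.float64(49.14752112109246), np.float64(61.973768030908445))
```

View pics/chk.png

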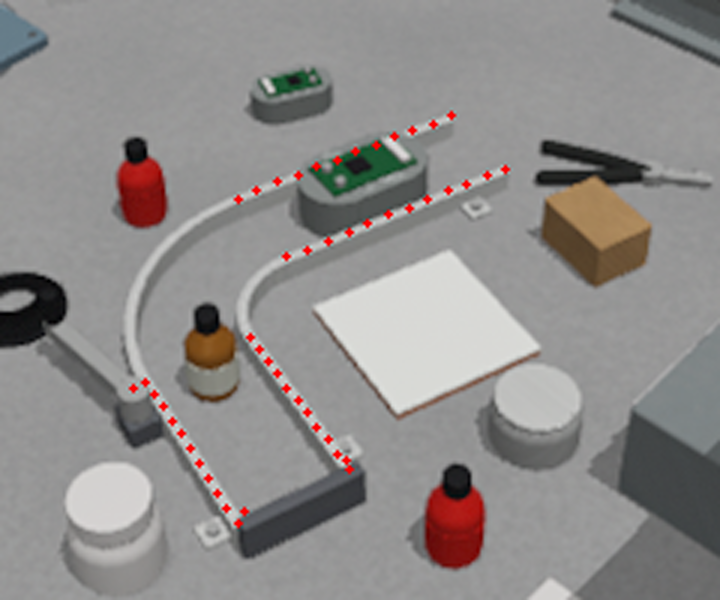

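The fourth picture shows that the track pose (O ≈ (583, 9), yaw −0.280) projects onto the rails in the scene view, and the stop and pivot agree within about 3 mm. The amber bottle is at (564, −94) in both views. The pin is at (457, −157), which is 100 mm from the pivot and gives gate ≈ −0.2. Next is the bottle.

```bash
cat >> h.py <<'E'
import os
if os.path.exists('track.npz'):
    _d=np.load('track.npz');O=_d['O'];th=float(_d['th']);X=np.array([np.cos(th),np.sin(th)]);Y=np.array([-X[1],X[0]])
def W(x,y,z): return (np.r_[O+X*x+Y*y,z]).tolist()
def T(p): d=np.array(p)[:2]-O; return np.array([d@X,d@Y])
def down(a): # a: jaw direction in the track frame
    y=(th+a+np.pi)%(2*np.pi)-np.pi; return [0,np.pi/2,y]
def st(m=''): print(m,'t',round(float(robot.read_clock()),2),'p',np.round(robot.read_position(),1),'trk',T(robot.read_position()).round(1),'F',np.round(robot.read_force(),1),'w',round(float(robot.read_width()),3))
E
python3 - <<'E'
from h import *
st()
q=robot.read_qpos()
for n,p,a in[('bot',[564,-94,16],0),('tile',W(42,78,25),0),('p1',W(-110,175,10),0),('p2',W(27,-110,10),np.pi/2),('g1',W(-75,-195,54),np.pi/2+.22),('g2',W(23,-72,54),0)]:
    for k in(0,np.pi):
        s=robot.ik(p,down(a+k));print(n,k,None if s is None else np.round(s,2))
o=down(0) if abs(robot.ik([564,-94,16],down(0))[5]-q[5])<abs(robot.ik([564,-94,16],down(np.pi))[5]-q[5]) else down(np.pi)
print(o)
robot.reach([564,-94,125],o);robot.move_linear([564,-94,17],feed=120);st()
robot.gripper_close(12);st('closed');
robot.move_linear([564,-94,125],feed=150);st('up');shot('scene','up.png')
E
```

```text
t 0.35 p [173.9 521.7 188.7] trk [-534.8  379.3] F [ 0.2 -0.4 -0.6] w 0.997
bot 0 [-0.36  0.47  1.69 -0.    0.98 -0.08]
bot 3.141592653589793 [-0.36  0.47  1.69 -0.    0.98  3.06]
tile 0 [-0.06  0.57  1.48 -0.    1.09  0.22]
tile 3.141592653589793 [-0.06  0.57  1.48  0.    1.09 -2.92]
p1 0 [ 0.18  0.46  1.72 -0.    0.96  0.46]
p1 3.141592653589793 [ 0.18  0.46  1.72  0.    0.96 -2.68]
p2 0 [-0.37  0.5   1.66  0.    0.99 -1.66]
p2 3.141592653589793 [-0.37  0.5   1.66 -0.    0.99  1.48]
g1 0 [-0.56  0.28  1.87  0.    0.99 -2.07]
g1 3.141592653589793 [-0.56  0.28  1.87 -0.    0.99  1.07]
g2 0 [-0.3   0.45  1.61 -0.    1.08 -0.02]
g2 3.141592653589793 None
[0, 1.5707963267948966, -0.27995765209198]
 t 3.99 p [564.6 -94.2  17.7] trk [  11.  -104.6] F [-0.3  0.1  0.5] w 0.998
closed t 4.91 p [564.4 -94.1  17.1] trk [  10.7 -104.6] F [2.  0.5 0.2] w 0.409
up t 5.78 p [563.1 -93.7 124. ] trk [   9.4 -104.5] F [-0.5  0.1 -1.2] w 0.406
```

```bash
python3 -c "
import cv2;a=cv2.imread('pics/up.png')[100:330,180:440];cv2.imwrite('pics/up2.png',cv2.resize(a,None,fx=2.5,fy=2.5))"
```

```text
(no output)
```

View pics/up2.png

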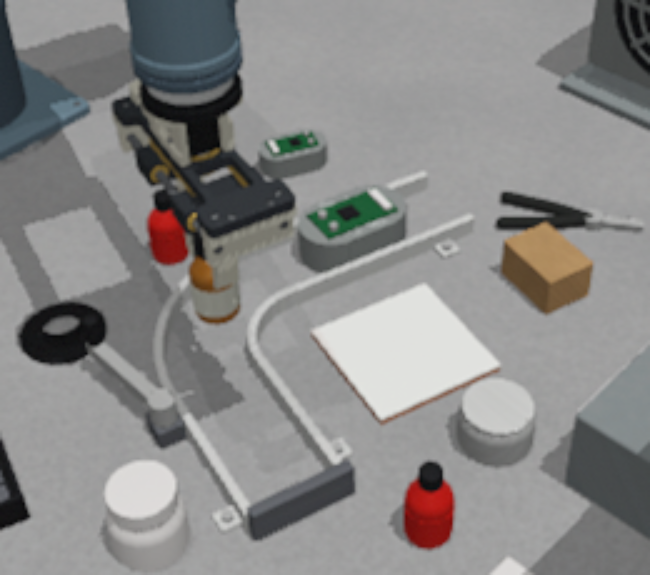

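The fifth picture shows the amber bottle held upright, at crop (215,290). The width of 0.41 and the −1.2 N reading agree with it. Next I place it.

```bash
python3 - <<'E'
from h import *
o=down(0)
robot.move_linear(W(42,76,125),o,feed=200)
robot.move_linear(W(42,76,25.3),feed=90);robot.sleep(.2);st('low')
robot.open();robot.sleep(.2);st('open')
robot.move_linear(W(42,76,130),feed=200);st()
# go behind carrier
robot.reach(W(-110,190,110),o);robot.gripper_close(10);st('behind')
shot('top','placed.png');shot('scene','placed_s.png')
import cv2
a=cv2.imread('pics/placed.png')[100:300,220:460];b=cv2.imread('pics/placed_s.png')[130:330,200:440]
cv2.imwrite('pics/pl.png',cv2.resize(np.vstack([a,b]),None,fx=1.5*1.4/1.4,fy=1.5,interpolation=cv2.INTER_CUBIC) if 0 else cv2.resize(np.hstack([a,b]),(800,333),interpolation=cv2.INTER_CUBIC))
E
```

```text
low t 8.35 p [644.6  70.7  25.7] trk [42.3 76. ] F [ 0.1 -0.1 -2.1] w 0.405
open t 9.56 p [644.4  70.8  25.3] trk [42. 76.] F [ 0.1 -0.2  0.2] w 0.999
 t 10.23 p [643.7  70.8 129.1] trk [41.3 75.8] F [-1.1  0.5 -0.4] w 0.999
behind t 12.47 p [529.7 222.4 110. ] trk [-110.  190.] F [ 0.2 -1.   1. ] w 0.004
```

View pics/pl.png

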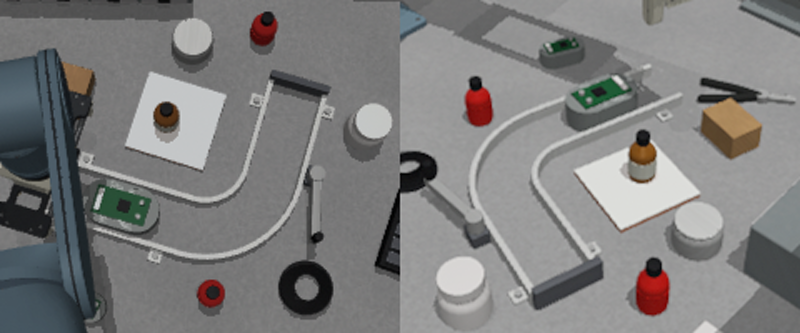

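The sixth picture shows the bottle upright on the tile, clear of the gripper, with the carrier unchanged. Next I push along the first leg and round the corner, watching the force.

```bash
cat > push.py <<'E'
from h import *
def F(): return float(np.linalg.norm(robot.read_force()))
def go(x,y,a,feed):
    robot.move_linear(W(x,y,11),down(a),feed=feed); f=F()
    if f>25: st('HIGH'); raise SystemExit
E
python3 - <<'E'
from push import *
robot.move_linear(W(-110,184,11),down(0),feed=120);st('low')
go(-110,100,0,80);st();go(-110,0,0,80);st()
for k in range(1,7):
    a=k*np.pi/12; go(-110*np.cos(a),-110*np.sin(a),a,70);st(k)
robot.sleep(.1);shot('scene','push_s.png');shot('top','push_t.png')
a=cv2.imread('pics/push_t.png')[100:300,220:460];b=cv2.imread('pics/push_s.png')[130:330,200:440]
cv2.imwrite('pics/pu.png',cv2.resize(np.hstack([a,b]),(800,333),interpolation=cv2.INTER_CUBIC))
E
```

```text
low t 13.54 p [528.8 216.8  11.7] trk [-109.4  184.4] F [-0.1 -0.3 -0.3] w 0.004
 t 14.74 p [504.8 135.9  10.9] trk [-110.1  100. ] F [ 0.3 -0.   0.2] w 0.006
 t 16.14 p [477.4  39.8  11. ] trk [-1.099e+02  1.000e-01] F [-0.2  0.1 -0.6] w 0.004
1 t 16.7 p [473.1  11.5  11. ] trk [-106.1  -28.3] F [-0.7 -0.7  0.4] w 0.007
2 t 17.26 p [476.3 -17.   11. ] trk [-95.2 -54.8] F [ 1.2 -0.8  1. ] w 0.005
3 t 17.82 p [486.7 -43.6  10.9] trk [-77.9 -77.5] F [0.8 0.5 0. ] w 0.005
4 t 18.38 p [503.6 -66.6  10.9] trk [-55.3 -94.9] F [-1.2  0.9 -1.2] w 0.004
5 t 18.93 p [525.9 -84.5  10.9] trk [ -29. -106.] F [-0.3  0.8 -0.6] w 0.007
6 t 19.49 p [552.1 -96.   10.9] trk [  -0.6 -109.8] F [0.5 0.4 0. ] w 0.004
```

View pics/pu.png

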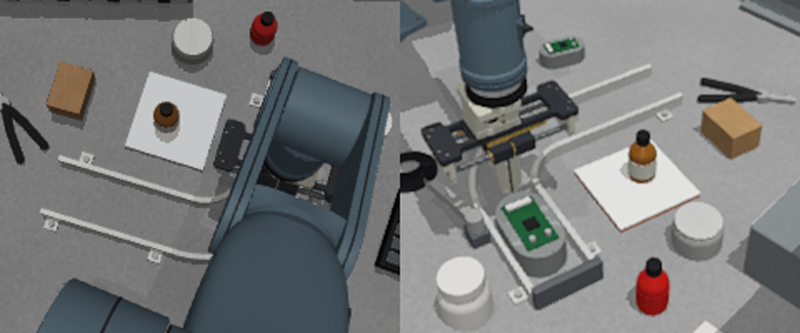

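The seventh picture shows the carrier flat in the second leg, at right-hand pane (530,230), with the pusher behind it. I now push until it meets the stop.

```bash
python3 - <<'E'
from push import *
go(18,-110,np.pi/2,60);st()
for x in range(20,36):
    go(x,-110,np.pi/2,20);f=np.array(robot.read_force())[:2]@X
    if abs(f)>6: break
st('stop? fx %.1f'%f);robot.sleep(.4);st()
robot.move_linear(W(-12,-110,11),feed=100);robot.move_linear(W(-12,-110,120),feed=200)
robot.reach(W(-76,-194,125),down(np.pi/2+.22+np.pi));robot.open();st()
robot.move_joints([1.0]+list(robot.read_qpos()[1:]))
shot('top','home_t.png');shot('scene','home_s.png')
a=cv2.imread('pics/home_t.png')[100:300,220:460];b=cv2.imread('pics/home_s.png')[130:330,200:440]
cv2.imwrite('pics/ho.png',cv2.resize(np.hstack([a,b]),(800,333),interpolation=cv2.INTER_CUBIC))
for n in('top','scene'):
    c=shot(n);hsv=cv2.cvtColor(c['frame'],cv2.COLOR_RGB2HSV)
    m=((hsv[:,:,0]>50)&(hsv[:,:,0]<85)&(hsv[:,:,1]>90)).astype(np.uint8)
    nn,l,s,ce=cv2.connectedComponentsWithStats(m)
    for i in range(1,nn):
        if s[i,4]>60:
            (u,v),_,_=cv2.minAreaRect(np.argwhere(l==i)[:,::-1].astype(np.float32));print(n,(u,v),T(ray(c,u,v,46)))
E
```

```text
t 20.14 p [ 570.5 -101.6   10.9] trk [  18.7 -110.1] F [-0.9  0.4 -1. ] w 0.01
stop? fx -6.3 t 22.89 p [ 580.  -104.2   10.7] trk [  28.5 -109.9] F [-6.3  0.9  1.7] w 0.003
 t 23.29 p [ 580.  -104.2   10.7] trk [  28.5 -109.9] F [-5.8  1.2  2.7] w 0.006
 t 28.35 p [ 456.3 -156.1  125. ] trk [ -76. -194.] F [-0.   0.1 -0.6] w 0.997
top (395.45001220703125, 171.15000915527344) [  94.50121911 -113.83138594]
top (266.4000244140625, 280.20001220703125) [-267.86110613  117.18202082]
scene (298.4117431640625, 156.64706420898438) [-244.7463006   109.65758146]
scene (283.3118896484375, 271.61883544921875) [  99.88962826 -115.17982107]
```

View pics/ho.png

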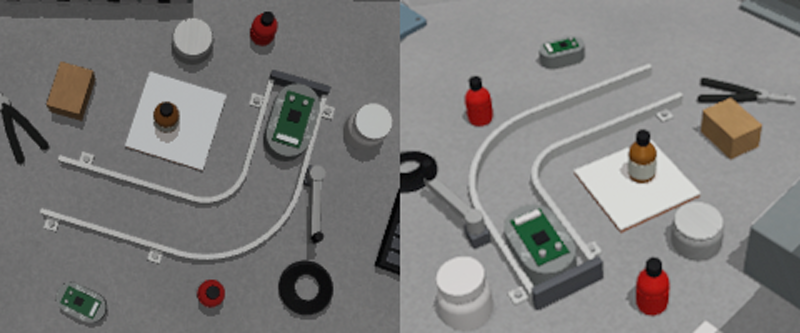

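The eighth picture shows the carrier seated against the stop (x ≈ 94.5 from the top view, push force 6 N) and nothing else moved. Next I take the pin and swing the gate.

```bash
python3 - <<'E'
from h import *
P=lambda g,z:W(23-100*np.cos(g),-172+100*np.sin(g),z)
o=lambda g:down(np.pi/2-g)
g=-.22
robot.reach(P(g,125),o(g));robot.move_linear(P(g,56),feed=120);st('at pin')
robot.gripper_close(5);st('gripped')
if not .08<robot.read_width()<.3: print('no pin?');raise SystemExit
for k in np.linspace(g,1.56,11)[1:]:
    robot.move_linear(P(k,56),o(k),feed=60)
    f=np.linalg.norm(robot.read_force()[:2]);print(round(k,2),round(f,1),end='; ')
    if f>20: st('HIGH');break
st('end')
E
```

```text
at pin t 34.34 p [ 458.2 -156.4   56.4] trk [ -74.1 -193.8] F [ 0.1 -1.3  0.1] w 0.997
gripped t 35.79 p [ 457.8 -156.3   56. ] trk [ -74.6 -193.8] F [-0.6  1.2 -0.4] w 0.006
no pin?
```

```bash
python3 - <<'E'
from h import *
c=shot('scene')['frame'][:,:,::-1];t=shot('top')['frame'][:,:,::-1]
a=t[150:300,360:460];b=c[190:290,170:320]
cv2.imwrite('pics/pin.png',np.hstack([cv2.resize(a,(330,495),interpolation=cv2.INTER_CUBIC),cv2.resize(b[:,:],(465,310),interpolation=cv2.INTER_CUBIC) if 0 else cv2.copyMakeBorder(cv2.resize(b,(465,310),interpolation=cv2.INTER_CUBIC),0,185,0,0,0)]))
s=cv2.imread('pics/home_s.png');print([proj(shot('scene'),[457,-157,z]).round(1).tolist() for z in(45,74)])
E
```

```text
[[217.4, 235.4], [215.4, 226.4]]
```

View pics/pin.png

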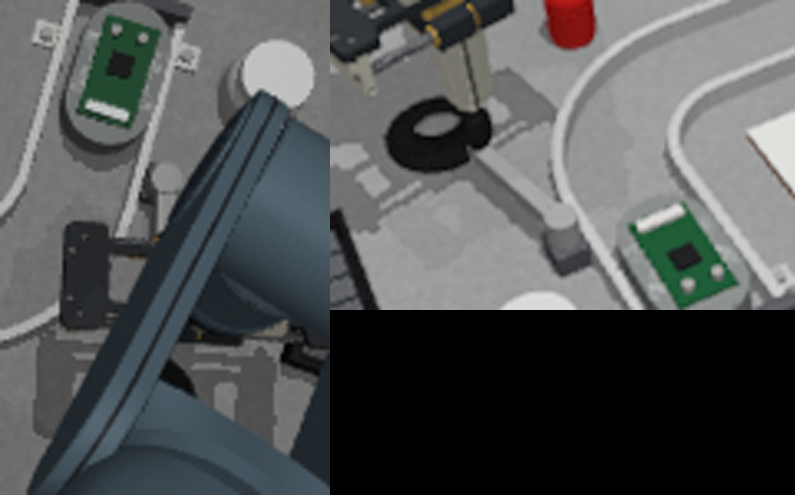

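The ninth picture shows the shut fingers standing just behind the pin, which is the dark post at right-pane (478,130). So the grasp missed the pin. I back off upward and re-measure the pin in both views.

```bash
python3 - <<'E'
from h import *
robot.move_linear([457.8,-156.3,125],feed=200)
robot.move_joints([1.0]+list(robot.read_qpos()[1:]))
st()
t=shot('top','g_t.png')['frame'][:,:,::-1];s=shot('scene','g_s.png')['frame'][:,:,::-1]
a=t[190:290,380:430];b=s[205:285,185:265]
cv2.imwrite('pics/pin2.png',np.hstack([cv2.resize(a,(280,560),interpolation=cv2.INTER_NEAREST),cv2.resize(b,(520,560),interpolation=cv2.INTER_NEAREST)]))
E
```

```text
t 38.9 p [161.9 455.8 124.7] trk [-528.1  312.7] F [-0.2  0.1  0.4] w 0.009
```

View pics/pin2.png

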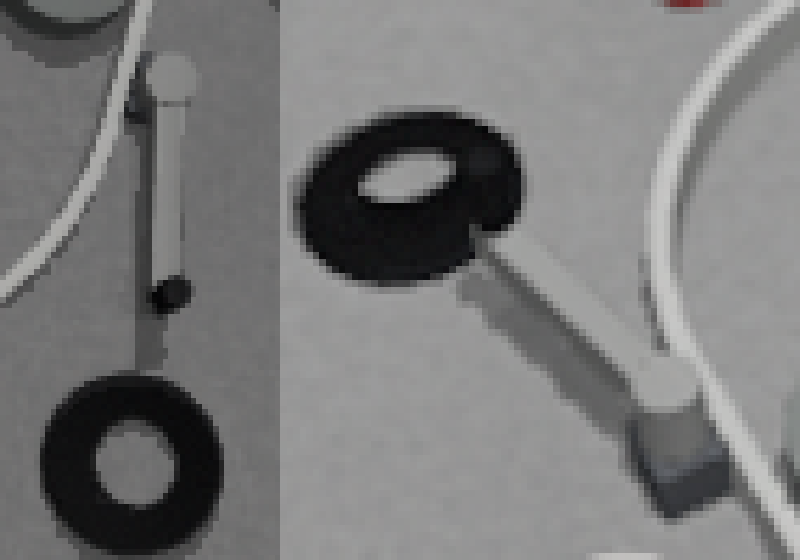

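The tenth picture shows the pin top at about (411.8, 242) in the top view, 3 mm off my first reading, so the gate itself has barely moved. A narrow pad on a narrow pin is fragile. Instead I'll push the pin with the shut fingers turned broadside (jaw axis radial), sweeping from outside.

```bash
python3 - <<'E'
from h import *
c=shot('top');p=ray(c,411.8,242,74);s=shot('scene');p2=ray(s,216.5,227.9,74)
for q in(p,p2): d=T(q)-[23,-172];print(q.round(1),np.hypot(*d).round(1),'g',np.arctan2(d[1],-d[0]).round(3))
P=lambda g,z:W(23-97*np.cos(g),-172+97*np.sin(g),z)
o=lambda g:down(-g)
g=-.68
robot.reach(P(g,110),o(g));robot.move_linear(P(g,53),feed=120);st('down')
for k in np.linspace(g,1.30,12)[1:]:
    robot.move_linear(P(k,53),o(k),feed=70)
    f=np.linalg.norm(robot.read_force()[:2]);print(round(k,2),round(f,1),end='; ')
    if f>15: st('HIGH');break
for k in np.arange(1.32,1.46,.02):
    if f>6: break
    robot.move_linear(P(k,53),o(k),feed=30);f=np.linalg.norm(robot.read_force()[:2]);print(round(k,2),round(f,1),end='; ')
st('end')
E
```

```text
[ 456.9 -159.7   74. ] 100.7 g -0.254
[ 462.9 -158.3   74. ] 94.8 g -0.238
down t 42.29 p [ 468.6 -200.    53.3] trk [ -52.1 -232.8] F [ 0.2 -0.5  0.2] w 0.003
-0.5 0.7; -0.32 1.1; -0.14 0.3; 0.04 0.2; 0.22 0.8; 0.4 1.2; 0.58 0.8; 0.76 1.2; 0.94 1.1; 1.12 0.3; 1.3 0.2; 1.32 1.3; 1.34 0.5; 1.36 0.7; 1.38 0.8; 1.4 0.4; 1.42 0.4; 1.44 0.7; end t 48.44 p [572.  -66.4  53. ] trk [ 10.4 -75.8] F [0.2 0.7 0.1] w 0.005
```

```bash
python3 - <<'E'
from h import *
P=lambda g,z:W(23-97*np.cos(g),-172+97*np.sin(g),z)
o=lambda g:down(-g)
for k in np.arange(1.45,1.52,.01):
    robot.move_linear(P(k,53),o(k),feed=30);robot.sleep(.1);F=np.array(robot.read_force());f=np.linalg.norm(F[:2]);print(round(k,2),round(f,1),end='; ')
    if f>3.5:break
st('end')
robot.move_linear(P(k-.15,53),o(k),feed=80);robot.move_linear(P(k-.15,130),feed=200)
robot.move_joints([0.9]+list(robot.read_qpos()[1:]));robot.sleep(.2);st()
t=shot('top','f_t.png')['frame'][:,:,::-1];s=shot('scene','f_s.png')['frame'][:,:,::-1]
cv2.imwrite('pics/fin.png',np.hstack([cv2.resize(t[100:290,290:450],(400,475),interpolation=cv2.INTER_CUBIC),cv2.resize(s[130:320,180:340],(400,475),interpolation=cv2.INTER_CUBIC)]))
c=shot('top');print('expected pin',proj(c,W(23,-72,74)),'pivot',proj(c,W(23,-172,45)))
E
```

```text
1.45 0.7; 1.46 0.7; 1.47 1.0; 1.48 0.3; 1.49 0.7; 1.5 0.3; 1.51 0.7; 1.52 1.0; end t 51.24 p [579.6 -67.8  53. ] trk [ 18.1 -75.1] F [-0.7  0.7 -0.3] w 0.004
 t 54.62 p [260.8 505.8 129.7] trk [-446.8  388.1] F [ 0.1 -0.  -0.5] w 0.005
expected pin [373.51831211 190.07043256] pivot [409.92464082 203.76700079]
```

View pics/fin.png

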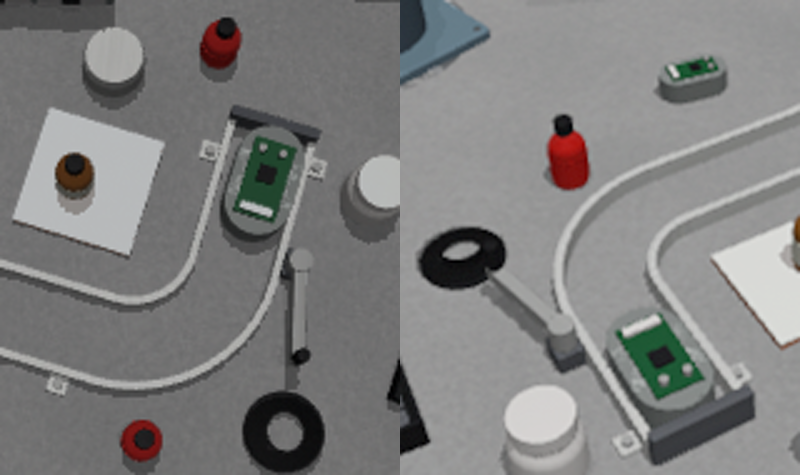

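The eleventh picture shows the gate still at about −0.24, with the pin at top-view pixel (410,242). Both passes went over the pin. In picture 9 the shut tips appear about 25 mm above the reported TCP height, so they cleared its 74 mm top. Bottle, carrier and bystanders are all in place. I'll redo the sweep with TCP z = 30, which clears the 20 mm rails and meets arm or pin either way. I'll keep it quick because the clock is at 54.6 s.

```bash
python3 - <<'E'
from h import *
P=lambda g,z:W(23-97*np.cos(g),-172+97*np.sin(g),z)
o=lambda g:down(-g)
g=-.62
robot.reach(P(g,100),o(g));robot.move_linear(P(g,30),feed=150);st('down')
f=0
for k in list(np.linspace(g,1.34,8)[1:])+[1.38,1.41,1.43,1.45,1.47]:
    robot.move_linear(P(k,30),o(k),feed=110 if k<1.35 else 40)
    f=np.linalg.norm(robot.read_force()[:2]);print(round(k,2),round(f,1),end='; ')
    if f>(12 if k<1.35 else 5): break
st('end')
robot.move_linear(P(k-.2,30),feed=120);robot.move_linear(P(k-.2,100),feed=250);st('up')
s=shot('scene','z_s.png')['frame'][:,:,::-1];t=shot('top','z_t.png')['frame'][:,:,::-1]
cv2.imwrite('pics/z.png',np.hstack([cv2.resize(t[100:290,290:450],(400,475),interpolation=cv2.INTER_CUBIC),cv2.resize(s[130:320,180:390],(400,362),interpolation=cv2.INTER_CUBIC) if 0 else cv2.copyMakeBorder(cv2.resize(s[130:320,180:390],(400,362),interpolation=cv2.INTER_CUBIC),0,113,0,0,0)]))
E
```

```text
down t 57.97 p [ 466.5 -194.6   30.3] trk [ -55.6 -228.2] F [-0.8  0.3 -0. ] w 0.003
-0.34 0.7; -0.06 0.8; 0.22 0.2; 0.5 0.6; 0.78 0.6; 1.06 1.1; 1.34 1.1; 1.38 0.5; 1.41 0.9; 1.43 1.2; 1.45 6.5; end t 62.0 p [571.1 -66.   29.7] trk [  9.4 -75.7] F [-6.2  2.   3.7] w 0.004
up t 62.74 p [555.2 -65.8 101.3] trk [ -5.9 -79.9] F [-0.4 -1.7 -1.5] w 0.007
```

View pics/z.png

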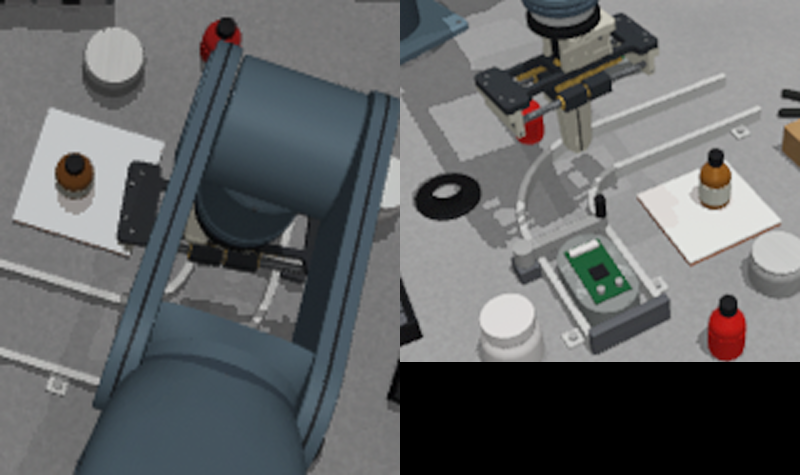

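The twelfth picture shows the gate square across the channel behind the carrier, with the pin at right-pane (600,207). The bottle stands on the tile, and the arm is raised and clear. I'm handing in.

```bash
python3 -c "
from h import *
robot.close_job();st('done')"
```

```text
the job is handed in; nothing more can be done
the job is handed in; nothing more can be done
```

I handed the job in after about 63 s of the 70 s allowed. No verdict is reported, so what follows rests on my own checks.

**What I did:** I stood the amber bottle on the tile and released it. I then pushed the carrier round the corner with the shut fingers until it met the end stop. Finally I swept the gate shut.

**Last checks:**
- **Bottle:** it stands upright on the tile in the final pictures, about 16 mm from the tile's centre along each tile axis.
- **Carrier:** it is flat in the channel, and the push ended against the stop at about 6 N. The top camera puts its centre at x ≈ 94.5 mm (home is 95), y ≈ −114 mm (home is −110).
- **Gate:** the sweep ended against the gate's limit at 6.5 N, and the last picture shows it square across the channel behind the carrier.
- **Bystanders:** I saw nothing moved. I did not measure them.

**What failed or disagreed:**
- **Two failed gate attempts:** my first two tries, a pin grasp at TCP z = 56 and a sweep at z = 53, met nothing. In the pictures the shut fingertips looked about 25 mm higher than the reported TCP. I did not confirm that cause, but repeating the sweep at z = 30 worked.
- **Camera disagreement:** the scene camera put the carrier about 5 mm further along than the top camera (x ≈ 100 mm). Each camera also read y 4–5 mm off home, at −114 and −115 mm. These differences are within the 8 mm and 12 mm limits.

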